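Take the left-hand nut off its spindle

ROBOT

A 6-joint arm with a two-finger parallel gripper is mounted at the origin on a cart in front of the work surface, level with it; the furniture and walls round the work are solid. World frame = base frame: x ahead of the robot, y to its left, z up, the work surface at z = 0. Lengths are in mm, angles in rad, forces in N, time in s.
With the tool pointing down it reaches from about 350 to 975 mm from the base axis. Payload 7.1 kg.
Tool frame: the origin (TCP) lies at the very end of the fingers, on their centre line; the grasp point (between the pads) lies 19 mm behind it (ctrl.pinch_z is the distance from the TCP to the grasp point, in mm); z points along the fingers, y is the direction in which the jaws open and shut (so a half turn about z gives the same grasp; the last joint's range is limited). The gripper opens to 88 mm and grips with 3 to 60 N. Pads are 20 mm wide; open, the fingers measure 115 mm over their backs; the gripper's body (75 mm by 178 mm) begins 61 mm behind the grasp point.
Start: joints at [1.092, 0.423, 1.63, -0, 1.089, -0.019], TCP at [277.323, 560.086, 222.675] pointing down, gripper open.
Joint ranges: [-3, 3], [-0.9, 2.11], [0.09, 2.58], [-1.31, 4.45], [0.11, 2.69], [-2.54, 2.54]. Speed limits (rad/s): [2.39, 2.39, 3.01, 3.14, 3.14, 3.14].

INTERFACE

Orientations are given as a rotation vector (axis times angle).
In Python, from workcell import ctrl gives the robot as it stands.
- The arm moves only by the shell command python3 -m inch 'ROWS' [OPENING]. ROWS is JSON, a list of rows, each an object with "xyz": the shift along the tool's x, y, z in cm, a list of three; "spin": the turn about the tool's z in degrees. A call has 1 to 20 rows; each row is the pose to reach, as a shift and turn from the pose measured when the call began, along the tool's axes at that moment; what a row does not reach only later rows make up. A row lasts 1/10 s, in which the tool goes at most 50 mm and 8.59 degrees, less where a joint would pass 70% of its speed; a pose out of reach is approached as far as the arm can. A call with a gripper value outside its range is refused whole. OPENING is the closure, from 0 (fully open) to 1 (shut), set as the call begins (- or left out, the last holds). The fingers move at their own pace and stop on an object; the grip force is fixed at half the most. Time passes only in rows, so rows that repeat a pose let the fingers close. It gives the time, the measured TCP pose, the force and the opening at its end, in the units of the state.
- ctrl.get_obs(): the state, without advancing time (a new reading comes with each control period).
- ctrl.get_image(name): name is "scene" or "top" or "wrist"; returns the picture (384x512x3 uint8, red, green, blue); there is no depth.
- ctrl.camera_info(name): a dict with "camera_matrix" (3x3 intrinsics, pixels), "R" (3x3) and "t" (3): a world point X has camera coordinates R X + t; the wrist camera has in their place "hand_eye" (4x4, takes a point from camera to tool coordinates, whose origin is the TCP and whose axes are the flange's). Camera axes: x right, y down, z forward; pixel columns grow to the right and rows downward; lengths in mm; the calibration is good to about 2 mm. A picture is of the moment at which its call begins: read the wrist's pose just before it. camera_info takes no time and is no camera call.
- ctrl.close_job(): hands the job in, once; it reports no verdict.
The state is a dict: "t": time; "qpos": joint angles; "qvel": joint speeds; "joint_torque": joint torques, N m; "ee_pos": TCP position; "orientation": TCP orientation; "ft_force": force on the tool from outside, world axes, zero at the start; "moment": the same for the moment, N m; "width": finger opening in mm.
Only numpy, scipy, OpenCV 4.12 (cv2) and the standard library are available. Lean on these libraries where they do the work, as an engineer would, in place of code of your own. Each camera call takes 0.05 s, during which the arm holds its last target. There are 200 camera calls.

TASK

Two capped hex nuts stand on spindles on the bench; the one with a groove engraved across its top has a left-hand thread. Unscrew that one: turn it clockwise until you feel it come up against its stop, without forcing it, lift it off and set it down gently, top up, in the grey tray. Leave the plain nut and the things lying about alone.

Things in the scene. Friction and masses are not known exactly. Their poses are not given: they have to be found in the camera images.
- nut_mid (a point): Centre (half-way up) of the grooved left-hand cap nut: loose bright steel hex nut, closed flat top, 40 mm across flats, 31 mm tall (lower 29 mm flats), 0.16 to 0.26 kg. Its six flats face along x and every 60 degrees round z; z is up. A dark groove 5 mm wide is engraved right across the top along x. Hold it by two opposite flats; on its spindle this point is about 61 mm above the bench.
- marked_nut: The nut, origin under it. Clockwise (from above) it rises 4 mm a turn, play 2 mm up-down, 0.8 mm sideways; hidden hard stop after 48 to 130 degrees. There (or up to 10 degrees before) it lifts off, 35 mm up; a spring pin inside pushes up 5 N. Counter-clockwise jams. Fixed spindle (spindle_lh): base 74 mm wide, 22 mm high, neck 27 mm; contact forces on it summing to 45 N (0.4 Nm) are forcing.
- plain_nut_top (a point): Centre of the top of the plain twin nut (same size, no groove), 75 mm above the bench on a like spindle; to be left alone.
- tray: Fixed open grey tray, 130 x 130 mm outside, walls 22 mm high and 4 mm thick, floor 4 mm thick; origin at the centre of its underside on the bench, z up.
- tape_roll: Roll of paper tape lying flat, 89 mm wide, 19 mm high; bystander. Origin at the centre of its underside.
- boot: Small black rubber dust boot, 45 mm wide, 22 mm high; bystander. Origin at the centre of its underside.
- hex_key: Black L-shaped hex key, 102 x 33 mm, 5 mm thick, lying flat; bystander. Origin at the centre of its underside.
Mind the look-alikes: they are no part of the job. What is meant by the marked_nut is not blue, brown or turquoise, and is the smaller of those in its own colour.

How it is judged (in metres and radians):
On the way:
1. the grooved nut is lifted clear of its spindle (height (world z) of nut_mid above 0.095 m and contact force between the fingers and marked_nut above 1 N), for 0.2 s.
At the end, for the whole second after the job is handed in: The grooved nut stands top up (within 8 degrees) on the floor of the grey tray, at rest and let go (horizontal distance between nut_mid and tray below 0.055 m and height (world z) of nut_mid below 0.025 m and angle between nut_mid's own z axis and vertical below 0.15 rad and linear speed of marked_nut below 0.02 m/s); the robot touches nothing.
It fails at once if the nut is forced: more than 45 N in all between it and its spindle (contact force between marked_nut and spindle_lh above 45 N).
It fails at once if the nut is dropped or slammed into the tray (contact force between marked_nut and tray above 25 N).
It fails at once if the plain nut or its spindle is pushed (contact force between any of the arm, the fingers and plain_spindle above 3 N).
It fails at once if a bystander is moved more than 30 mm (distance of any of tape_roll, boot, hex_key from where it was at the start of the episode above 0.03 m).
It also fails if it takes over 72 s, if anything falls off the work surface, if the arm or the gripper's body presses on something with over 40 N, if the wrist force passes 120 N, or if a joint passes its speed limit or range.

## Working session

There is one attempt and no reset: what is moved stays moved. The work goes in short steps, Python scripts to look and compute and a shell command to move; the robot and the scene stay as the last step left them, time stands still between calls to the robot, and variables do not carry over. Pictures are saved under pics/ and viewed, about 8 in all and at most 12, crops included, and the job is handed in when it is done.

```bash
mkdir -p pics
cat > h.py <<'E'
import numpy as np, cv2
from workcell import ctrl
def snap(n,f):
    im=ctrl.get_image(n); cv2.imwrite('pics/'+f,im[:,:,::-1]); return im
E
python3 - <<'E'
from h import *
o=ctrl.get_obs(); print({k:np.round(v,3) for k,v in o.items()})
a=snap('top','t0.png'); b=snap('scene','s0.png')
for n in('top','scene','wrist'): print(n,ctrl.camera_info(n))
E
```

```text
{'t': np.float64(0.0), 'qpos': array([ 1.092,  0.424,  1.631,  0.   ,  1.089, -0.019]), 'qvel': array([ 0.001,  0.001,  0.001, -0.001, -0.   ,  0.   ]), 'joint_torque': array([-0.0000e+00, -5.4465e+01, -2.7365e+01,  6.4000e-02,  2.3000e-02,
       -0.0000e+00]), 'ee_pos': array([277.082, 559.596, 221.913]), 'orientation': array([-7.160e-01, -3.059e+00,  2.000e-03]), 'ft_force': array([-0.397,  0.641,  0.809]), 'moment': array([-0.075, -0.02 , -0.003]), 'width': np.float64(88.376)}
top {'camera_matrix': array([[371.21009859,   0.        , 256.02104185],
       [  0.        , 371.21009859, 190.80782419],
       [  0.        ,   0.        ,   1.        ]]), 'R': array([[-0.0147829 , -0.99983914,  0.01015668],
       [-0.99085009,  0.01328561, -0.13431158],
       [ 0.13415503, -0.01204926, -0.9908871 ]]), 't': array([ -5.81987079, 519.74657524, 869.33064827])}
scene {'camera_matrix': array([[378.15598704,   0.        , 254.75199867],
       [  0.        , 378.15598704, 192.29236074],
       [  0.        ,   0.        ,   1.        ]]), 'R': array([[ 0.71749056, -0.6962902 , -0.01967874],
       [-0.32964299, -0.31452145, -0.89017513],
       [ 0.61363083,  0.64517921, -0.45519336]]), 't': array([-384.40989348,  225.8722813 ,  635.4332352 ])}
wrist {'camera_matrix': array([[267.55943804,   0.        , 257.45646743],
       [  0.        , 267.55943804, 189.42711399],
       [  0.        ,   0.        ,   1.        ]]), 'hand_eye': array([[ 5.93839004e-04, -9.66014259e-01, -2.58488100e-01,
         7.08667587e+01],
       [ 9.99999357e-01,  3.24024183e-04,  1.08642000e-03,
        -1.14905651e-01],
       [-9.65740814e-04, -2.58488579e-01,  9.66013831e-01,
        -1.61830446e+02],
       [ 0.00000000e+00,  0.00000000e+00,  0.00000000e+00,
         1.00000000e+00]])}
```

View pics/t0.png

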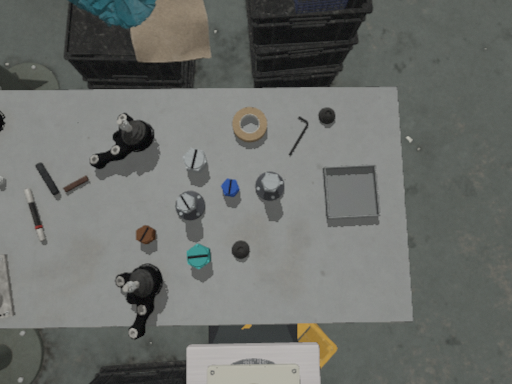

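View pics/s0.png

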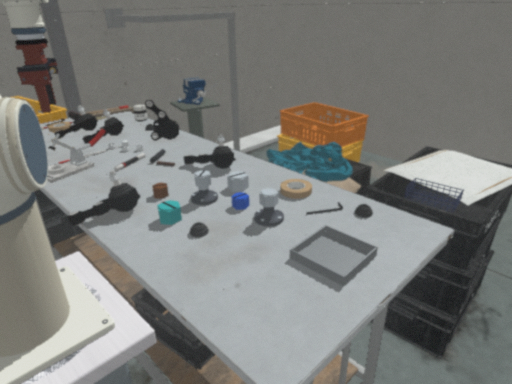

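Candidates in the top view: steel grooved nut on a spindle at (186,204), larger steel grooved nut off-spindle at (194,159), plain nut on a spindle at (270,184), blue (230,187), brown (146,235) and turquoise (199,257). I choose (186,204): it is grooved, steel, the smaller of the two steel ones, and on a spindle. I'll check that in a close crop. Tray at (351,193), tape (250,124), hex key (300,135), boot (327,116) or (240,250).

```bash
cat >> h.py <<'E'
def ray(n,u,v,z):
    c=ctrl.camera_info(n); R,t=c['R'],c['t']
    d=R.T@np.linalg.inv(c['camera_matrix'])@np.array([u,v,1.]); o=-R.T@t
    return o+d*(z-o[2])/d[2]
E
python3 - <<'E'
from h import *
for nm,u,v,z in [('nut',185.5,204,77),('big',194,159,35),('plain',270,184,77),('tray',351,193,20),('blue',230,187,25),('clampA',130,125,100),('clampB',138,285,100),('turq',199,257,35),('boot2',240,250,22)]: print(nm,ray('top',u,v,z).round())
a=cv2.imread('pics/t0.png')[140:275,130:300]; a=cv2.resize(a,None,fx=4,fy=4,interpolation=3)
b=cv2.imread('pics/s0.png')[150:235,150:300]; b=cv2.resize(b,(680,385),interpolation=3)
cv2.imwrite('pics/c0.png',a)
E
```

```text
nut [485. 150.  77.]
big [601. 138.  35.]
plain [530. -45.  77.]
tray [ 513. -249.   20.]
blue [531.  51.  25.]
clampA [668. 276. 100.]
clampB [307. 248. 100.]
turq [363. 125.  35.]
boot2 [377.  28.  22.]
```

View pics/c0.png

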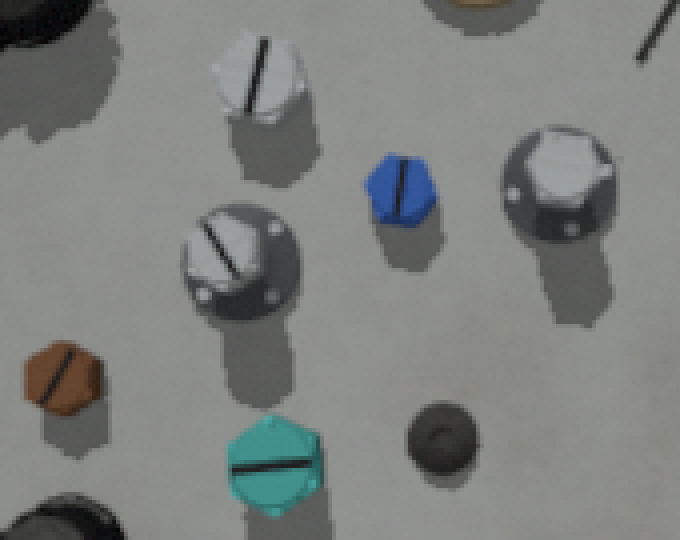

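The crop confirms it: the grooved steel nut on the flanged spindle is at crop (222,250), and the larger steel one at (260,75) has no spindle. Next I work out the move to above it.

```bash
cat >> h.py <<'E'
from scipy.spatial.transform import Rotation as Ro
def pose():
    o=ctrl.get_obs(); return o,Ro.from_rotvec(o['orientation']).as_matrix(),np.array(o['ee_pos'])
def goto(xyz,jaw=None):
    o,R,p=pose(); y=np.degrees(np.arctan2(R[1,1],R[0,1]))
    print('shift cm',(R.T@(np.array(xyz)-p)/10).round(3),'jaw now',y.round(2),'q6',np.degrees(o['qpos'][5]).round(1), 'tilt',(np.degrees(R[:2,2])).round(2))
    if jaw is not None: print('spin',y-jaw)
def wray(u,v,z,P=None):
    c=ctrl.camera_info('wrist'); H=c['hand_eye']; o,R,p=P or pose()
    d=R@H[:3,:3]@np.linalg.inv(c['camera_matrix'])@np.array([u,v,1.]); s=R@H[:3,3]+p
    return s+d*(z-s[2])/d[2]
E
python3 -c "
from h import *
goto([485,150,200],91)"
```

```text
shift cm [-36.81  -27.482   2.235] jaw now 63.66 q6 -1.1 tilt [-0.04 -0.07]
spin -27.343968238262683
```

```bash
python3 -m inch '[{"xyz":[-1.5,-1.1,0],"spin":-1},{"xyz":[-4,-3,0],"spin":-3},{"xyz":[-7,-5.2,0],"spin":-5},{"xyz":[-10,-7.5,0],"spin":-7},{"xyz":[-13,-9.7,0],"spin":-9},{"xyz":[-16,-12,0],"spin":-11},{"xyz":[-19,-14.2,0],"spin":-13},{"xyz":[-22,-16.4,0],"spin":-16},{"xyz":[-25,-18.7,0],"spin":-18},{"xyz":[-28,-20.9,0],"spin":-21},{"xyz":[-31,-23.1,0.7],"spin":-24},{"xyz":[-34,-25.4,1.4],"spin":-26},{"xyz":[-36,-26.9,2],"spin":-27.3},{"xyz":[-36.8,-27.5,2.2],"spin":-27.3},{"xyz":[-36.8,-27.5,2.2],"spin":-27.3},{"xyz":[-36.8,-27.5,2.2],"spin":-27.3}]' 0
python3 - <<'E'
from h import *
goto([485,150,200],91)
snap('wrist','w0.png')
E
```

```text
t: 1.7
ee_pos: [484.5, 150.5, 200.4]
orientation: [0.025, -3.141, 0.001]
ft_force: [-0.4, 0.3, 0.6]
width: 87.7
shift cm [-0.046 -0.054  0.039] jaw now 90.93 q6 -75.0 tilt [-0.05 -0.05]
spin -0.07306958559280474
```

View pics/w0.png

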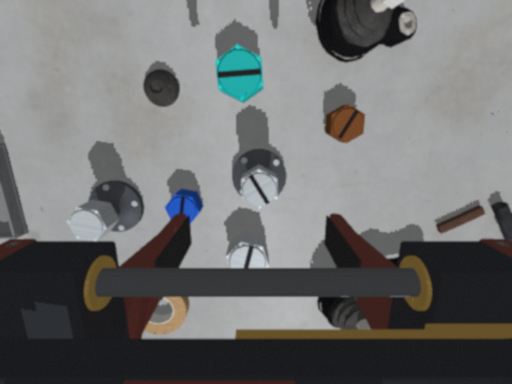

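The wrist view shows the grooved nut on its spindle at about (260,187), with the larger steel lookalike at (248,255) and the plain nut at (92,220). I'll measure the nut top and groove.

```bash
cat >> h.py <<'E'
def top(f,u,v,r,thr=150,zt=76.5):
    g=cv2.cvtColor(cv2.imread('pics/'+f),6); 
    m=np.zeros_like(g); cv2.circle(m,(int(u),int(v)),int(r),255,-1)
    return g,m
E
python3 - <<'E'
from h import *
print(wray(260,187,76.5))
a=cv2.imread('pics/w0.png')[145:215,220:300]
cv2.imwrite('pics/c1.png',cv2.resize(a,None,fx=8,fy=8,interpolation=3))
goto([485,150,110],91)
E
```

```text
[487.29942821 153.9438199   76.5       ]
shift cm [-0.058 -0.076  9.051] jaw now 90.98 q6 -75.0 tilt [-0.04 -0.05]
spin -0.020158119427620136
```

View pics/c1.png

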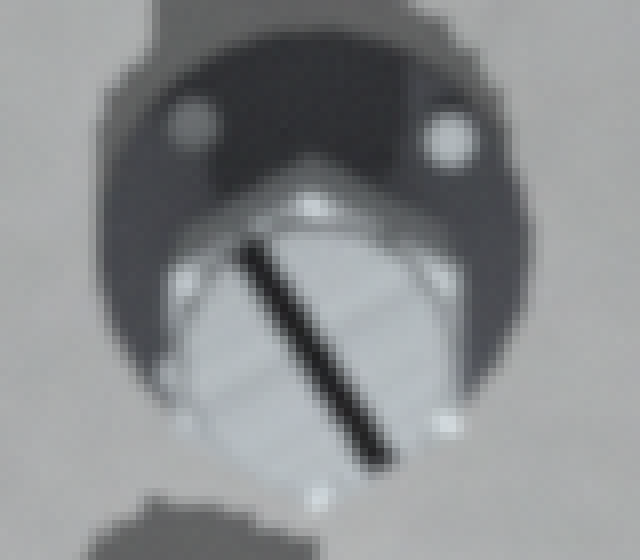

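Nut top centre is at crop (315,352), i.e. pixel (259.0,188.6). The groove runs (248,245) to (380,462) and the flats face within about 1° of the jaw axis. I'll recompute, descend partway and refine.

Run:
```python
from h import *
f=lambda x,y,z:wray(220+(x+.5)/8-.5,145+(y+.5)/8-.5,z)
c=f(315,352,76.5);print(c)
d=f(380,462,76.5)-f(248,245,76.5);print('groove',np.degrees(np.arctan2(d[1],d[0])),np.linalg.norm(d))
d=f(318,495,74.5)-f(313,205,74.5);print('corners',np.degrees(np.arctan2(d[1],d[0])),np.linalg.norm(d))
goto([c[0],c[1],115])
```

```text
[489.1028081  152.80581877  76.5       ]
groove 31.528313838168692 36.0026962210536
corners 2.054509813275446 41.717743017841016
shift cm [-0.473  0.197  8.55 ] jaw now 90.98 q6 -75.0 tilt [-0.04 -0.05]
```

```bash
python3 -m inch '[{"xyz":[-0.1,0.05,1],"spin":0.2},{"xyz":[-0.3,0.1,3],"spin":0.2},{"xyz":[-0.4,0.2,5.5],"spin":0.2},{"xyz":[-0.47,0.2,7.5],"spin":0.2},{"xyz":[-0.47,0.2,8.5],"spin":0.2},{"xyz":[-0.47,0.2,8.5],"spin":0.2},{"xyz":[-0.47,0.2,8.5],"spin":0.2}]' 0
python3 - <<'E'
from h import *
goto([489.1,152.8,115],91)
a=snap('wrist','w1.png')[160:260,200:320,::-1]
cv2.imwrite('pics/c2.png',cv2.resize(a,None,fx=6,fy=6,interpolation=3))
E
```

```text
t: 2.45
ee_pos: [489.2, 153.3, 115.8]
orientation: [0.022, -3.141, 0.001]
ft_force: [0.1, 0.4, -0.5]
width: 88.2
shift cm [ 0.01  -0.046  0.078] jaw now 90.81 q6 -74.7 tilt [-0.03 -0.05]
spin -0.19279492306759494
```

View pics/c2.png

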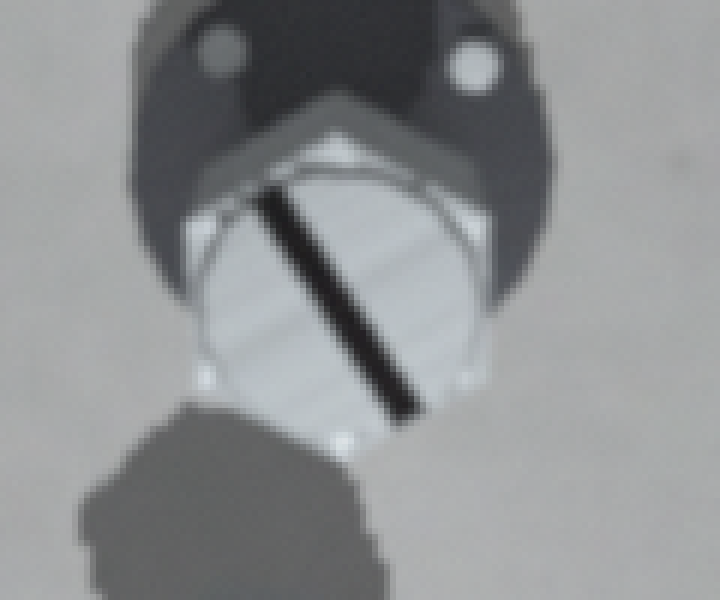

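The circle centre is at crop (339,306), the groove runs (268,195) to (406,415), and the corners are at (337,135) and (345,458).

Run:
```python
from h import *
f=lambda x,y,z:wray(200+(x+.5)/6-.5,160+(y+.5)/6-.5,z)
c=f(339,306,76.5);print(c, f(337,305,76.5))
d=f(406,415,76.5)-f(268,195,76.5);print('groove',np.degrees(np.arctan2(d[1],d[0])))
d=f(345,458,74.5)-f(337,135,74.5);print('corners',np.degrees(np.arctan2(d[1],d[0])))
e=(f(184,215,74)+f(490,215,74))/2;print('edges',e)
goto([c[0],c[1],43],90.5)
```

```text
[490.18872896 152.43062846  76.5       ] [490.05213382 152.16329153  76.5       ]
groove 31.429921649168
corners 2.1165771952068946
edges [478.33870526 151.99810032  74.        ]
shift cm [-0.058 -0.077  7.32 ] jaw now 90.8 q6 -74.7 tilt [ 0.03 -0.03]
spin 0.2969013994328549
```

```bash
python3 -m inch '[{"xyz":[-0.07,-0.08,1],"spin":-0.8},{"xyz":[-0.07,-0.08,2.5],"spin":-0.8},{"xyz":[-0.07,-0.08,4],"spin":-0.8},{"xyz":[-0.07,-0.08,5.5],"spin":-0.8},{"xyz":[-0.07,-0.08,6.7],"spin":-0.8},{"xyz":[-0.07,-0.08,7.2],"spin":-0.8},{"xyz":[-0.07,-0.08,7.2],"spin":-0.8},{"xyz":[-0.07,-0.08,7.2],"spin":-0.8}]' 0
python3 -c "
from h import *
o=pose()[0];print(o['ft_force'],o['moment'],o['width']);goto([490.1,152.3,44],91.6)"
```

```text
t: 3.3
ee_pos: [490.7, 152.5, 44.5]
orientation: [-0.044, 3.14, -0.001]
ft_force: [0.4, -0.8, 0.1]
width: 88.2
[ 0.40510443 -0.80077599  0.13218214] [ 0.02644168 -0.04702577 -0.04553573] 88.15148952314345
shift cm [ 0.059 -0.02   0.054] jaw now 91.6 q6 -75.6 tilt [ 0.06 -0.02]
spin 0.0030460007846784265
```

```bash
cat > st.py <<'E'
from h import *
o,R,p=pose();print(o['t'].round(2),'p',p.round(2),'F',np.round(o['ft_force'],1),'M',np.round(o['moment'],2),'w',round(float(o['width']),2),'jaw',np.degrees(np.arctan2(R[1,1],R[0,1])).round(2))
E
H='z'
python3 -m inch '[{"xyz":[0,0,0],"spin":0},{"xyz":[0,0,0],"spin":0},{"xyz":[0,0,0],"spin":0},{"xyz":[0,0,0],"spin":0},{"xyz":[0,0,0],"spin":0},{"xyz":[0,0,0],"spin":0},{"xyz":[0,0,0],"spin":0},{"xyz":[0,0,0],"spin":0}]' 0.52 >/dev/null; python3 st.py
python3 -m inch '[{"xyz":[0,0,0],"spin":0},{"xyz":[0,0,0],"spin":0},{"xyz":[0,0,0],"spin":0}]' 0.535 >/dev/null; python3 st.py
```

```text
Traceback (most recent call last):
  File "st.py", line 2, in <module>
    o,R,p=pose();print(o['t'].round(2),'p',p.round(2),'F',np.round(o['ft_force'],1),'M',np.round(o['moment'],2),'w',round(float(o['width']),2),'jaw',np.degrees(np.arctan2(R[1,1],R[0,1])).round(2))
                       ^^^^^^^^^^^^
AttributeError: 'float' object has no attribute 'round'
Traceback (most recent call last):
  File "st.py", line 2, in <module>
    o,R,p=pose();print(o['t'].round(2),'p',p.round(2),'F',np.round(o['ft_force'],1),'M',np.round(o['moment'],2),'w',round(float(o['width']),2),'jaw',np.degrees(np.arctan2(R[1,1],R[0,1])).round(2))
                       ^^^^^^^^^^^^
AttributeError: 'float' object has no attribute 'round'
```

```bash
sed -i "s/o\['t'\].round(2)/round(float(o['t']),2)/" st.py; python3 st.py
```

```text
4.4 p [490.61 152.48  44.49] F [ 0.5 -0.1  0.2] M [ 0.03  0.03 -0.01] w 41.08 jaw 91.6
```

```bash
python3 -m inch '[{"xyz":[0,0,0],"spin":0},{"xyz":[0,0,0],"spin":0},{"xyz":[0,0,0],"spin":0}]' 0.545 >/dev/null; python3 st.py
python3 -m inch '[{"xyz":[0,0,0],"spin":0},{"xyz":[0,0,0],"spin":0},{"xyz":[0,0,0],"spin":0}]' 0.56 >/dev/null; python3 st.py
python3 -m inch '[{"xyz":[0,0,0],"spin":0},{"xyz":[0,0,0],"spin":0},{"xyz":[0,0,0],"spin":0}]' 1 >/dev/null; python3 st.py
```

```text
4.7 p [490.5  152.24  44.44] F [ 1.  -2.3  0.2] M [-0.45  0.04  0.02] w 40.03 jaw 91.61
5.0 p [490.51 152.23  44.44] F [-1.  -1.7 -0.1] M [-0.32 -0.02 -0.01] w 39.98 jaw 91.61
5.3 p [490.48 152.23  44.43] F [ 1.5 -2.3  0.4] M [-0.21 -0.05  0.06] w 39.89 jaw 91.61
```

```bash
python3 -m inch '[{"xyz":[0,0,0],"spin":2},{"xyz":[0,0,-0.005],"spin":5},{"xyz":[0,0,-0.01],"spin":8},{"xyz":[0,0,-0.01],"spin":10},{"xyz":[0,0,-0.01],"spin":10}]' 1 >/dev/null; python3 st.py
```

```text
5.8 p [490.53 152.44  44.56] F [-0.7 -0.1  0.1] M [0.03 0.05 0.01] w 39.83 jaw 81.58
```

```bash
python3 -m inch '[{"xyz":[0,0,0],"spin":3},{"xyz":[0,0,-0.01],"spin":7},{"xyz":[0,0,-0.015],"spin":11},{"xyz":[0,0,-0.02],"spin":15},{"xyz":[0,0,-0.022],"spin":19},{"xyz":[0,0,-0.022],"spin":20},{"xyz":[0,0,-0.022],"spin":20}]' 1 >/dev/null; python3 st.py
python3 -m inch '[{"xyz":[0,0,0],"spin":3},{"xyz":[0,0,-0.01],"spin":7},{"xyz":[0,0,-0.015],"spin":11},{"xyz":[0,0,-0.015],"spin":14},{"xyz":[0,0,-0.015],"spin":14},{"xyz":[0,0,-0.015],"spin":14}]' 1 >/dev/null; python3 st.py
```

```text
6.5 p [490.61 152.72  44.79] F [-0.2  1.2 -1. ] M [0.27 0.05 0.05] w 40.0 jaw 61.67
7.1 p [490.66 152.72  44.98] F [ 0.3 -0.5  1.6] M [-0.03  0.03 -0.  ] w 39.99 jaw 47.82
```

Turned 43.8° so far with negligible forces. From here I use 1° calls with a guard on the twisting moment after each.

```bash
cat > g.py <<'E'
import sys
from h import *
o,R,p=pose();m=o['moment'][2];print('z%.2f F%s Mz %.3f w%.2f jaw %.2f'%(p[2],np.round(o['ft_force'],1),m,o['width'],np.degrees(np.arctan2(R[1,1],R[0,1]))))
sys.exit(abs(m)>.13 or np.linalg.norm(o['ft_force'])>12)
E
python3 -m inch '[{"xyz":[0,0,-0.001],"spin":1},{"xyz":[0,0,-0.001],"spin":1}]' >/dev/null; python3 g.py &&
python3 -m inch '[{"xyz":[0,0,-0.001],"spin":1},{"xyz":[0,0,-0.001],"spin":1}]' >/dev/null; python3 g.py &&
python3 -m inch '[{"xyz":[0,0,-0.001],"spin":1},{"xyz":[0,0,-0.001],"spin":1}]' >/dev/null && python3 g.py &&
python3 -m inch '[{"xyz":[0,0,-0.001],"spin":1},{"xyz":[0,0,-0.001],"spin":1}]' >/dev/null && python3 g.py &&
python3 -m inch '[{"xyz":[0,0,-0.001],"spin":1},{"xyz":[0,0,-0.001],"spin":1}]' >/dev/null && python3 g.py &&
python3 -m inch '[{"xyz":[0,0,-0.001],"spin":1},{"xyz":[0,0,-0.001],"spin":1}]' >/dev/null && python3 g.py &&
python3 -m inch '[{"xyz":[0,0,-0.001],"spin":1},{"xyz":[0,0,-0.001],"spin":1}]' >/dev/null && python3 g.py &&
python3 -m inch '[{"xyz":[0,0,-0.001],"spin":1},{"xyz":[0,0,-0.001],"spin":1}]' >/dev/null && python3 g.py
```

```text
z45.01 F[-0.1  0.3  0.2] Mz -0.058 w39.68 jaw 46.83
z45.01 F[-0.1  0.3  0.2] Mz -0.058 w39.68 jaw 46.83False
False
```

```bash
sed -i 's/sys.exit(\(.*\))$/sys.exit(int(\1))/' g.py
python3 -m inch '[{"xyz":[0,0,-0.001],"spin":1},{"xyz":[0,0,-0.001],"spin":1}]' >/dev/null && python3 g.py &&
python3 -m inch '[{"xyz":[0,0,-0.001],"spin":1},{"xyz":[0,0,-0.001],"spin":1}]' >/dev/null && python3 g.py &&
python3 -m inch '[{"xyz":[0,0,-0.001],"spin":1},{"xyz":[0,0,-0.001],"spin":1}]' >/dev/null && python3 g.py &&
python3 -m inch '[{"xyz":[0,0,-0.001],"spin":1},{"xyz":[0,0,-0.001],"spin":1}]' >/dev/null && python3 g.py &&
python3 -m inch '[{"xyz":[0,0,-0.001],"spin":1},{"xyz":[0,0,-0.001],"spin":1}]' >/dev/null && python3 g.py &&
python3 -m inch '[{"xyz":[0,0,-0.001],"spin":1},{"xyz":[0,0,-0.001],"spin":1}]' >/dev/null && python3 g.py &&
python3 -m inch '[{"xyz":[0,0,-0.001],"spin":1},{"xyz":[0,0,-0.001],"spin":1}]' >/dev/null && python3 g.py &&
python3 -m inch '[{"xyz":[0,0,-0.001],"spin":1},{"xyz":[0,0,-0.001],"spin":1}]' >/dev/null && python3 g.py &&
python3 -m inch '[{"xyz":[0,0,-0.001],"spin":1},{"xyz":[0,0,-0.001],"spin":1}]' >/dev/null && python3 g.py &&
python3 -m inch '[{"xyz":[0,0,-0.001],"spin":1},{"xyz":[0,0,-0.001],"spin":1}]' >/dev/null && python3 g.py &&
python3 -m inch '[{"xyz":[0,0,-0.001],"spin":1},{"xyz":[0,0,-0.001],"spin":1}]' >/dev/null && python3 g.py &&
python3 -m inch '[{"xyz":[0,0,-0.001],"spin":1},{"xyz":[0,0,-0.001],"spin":1}]' >/dev/null && python3 g.py &&
python3 -m inch '[{"xyz":[0,0,-0.001],"spin":1},{"xyz":[0,0,-0.001],"spin":1}]' >/dev/null && python3 g.py &&
python3 -m inch '[{"xyz":[0,0,-0.001],"spin":1},{"xyz":[0,0,-0.001],"spin":1}]' >/dev/null && python3 g.py &&
python3 -m inch '[{"xyz":[0,0,-0.001],"spin":1},{"xyz":[0,0,-0.001],"spin":1}]' >/dev/null && python3 g.py &&
python3 -m inch '[{"xyz":[0,0,-0.001],"spin":1},{"xyz":[0,0,-0.001],"spin":1}]' >/dev/null && python3 g.py
```

```text
z45.05 F[-0.5 -0.9  1.5] Mz 0.038 w39.85 jaw 45.80
z45.07 F[-0.   0.1  0.8] Mz 0.019 w39.94 jaw 44.76
z45.09 F[-0.3 -0.9  0.5] Mz -0.005 w39.55 jaw 43.72
z45.13 F[ 0.3 -0.7  2. ] Mz 0.025 w39.99 jaw 42.67
z45.17 F[-0.5 -0.3  1.1] Mz 0.064 w39.64 jaw 41.62
z45.20 F[ 0.4 -1.3  2.4] Mz 0.022 w39.82 jaw 40.58
z45.21 F[ 0.2 -0.9  2.1] Mz 0.023 w39.97 jaw 39.53
z45.22 F[ 0.2 -1.9  1.5] Mz 0.036 w39.70 jaw 38.49
z45.25 F[ 0.5 -0.7  1.6] Mz -0.019 w39.74 jaw 37.45
z45.23 F[-0.1 -1.8  1.6] Mz 0.025 w39.95 jaw 36.40
z45.22 F[-0.5 -1.7  1.8] Mz 0.040 w39.69 jaw 35.36
z45.20 F[-1.1 -3.5  2.8] Mz 0.027 w39.32 jaw 34.32
z45.19 F[-1.2 -3.4  2.3] Mz 0.039 w40.12 jaw 33.28
z45.18 F[-0.8 -4.5  2.5] Mz 0.111 w40.19 jaw 32.24
z45.19 F[-0.5 -3.4  2.8] Mz 0.187 w39.81 jaw 31.20
```

```bash
python3 -m inch '[{"xyz":[0,0,0],"spin":0}]' >/dev/null; python3 g.py;python3 -m inch '[{"xyz":[0,0,0],"spin":0}]' >/dev/null; python3 g.py; python3 -m inch '[{"xyz":[0,0,0],"spin":0}]' >/dev/null; python3 g.py
```

```text
z45.19 F[-0.5 -2.9  2.3] Mz 0.228 w40.48 jaw 31.22
z45.19 F[-0.4 -3.6  2.4] Mz 0.192 w39.50 jaw 31.22
z45.20 F[-0.3 -3.3  2. ] Mz 0.225 w39.99 jaw 31.23
```

A steady 0.2 Nm holds with no motion, so this is the stop, at about 59°. I'll ease off 2° and lift cautiously.

```bash
python3 -m inch '[{"xyz":[0,0,0],"spin":-1},{"xyz":[0,0,0],"spin":-2},{"xyz":[0,0,0],"spin":-2}]' >/dev/null; python3 g.py &&
python3 -m inch '[{"xyz":[0,0,-0.1],"spin":0},{"xyz":[0,0,-0.1],"spin":0}]' >/dev/null && python3 g.py &&
python3 -m inch '[{"xyz":[0,0,-0.1],"spin":0},{"xyz":[0,0,-0.1],"spin":0}]' >/dev/null && python3 g.py &&
python3 -m inch '[{"xyz":[0,0,-0.1],"spin":0},{"xyz":[0,0,-0.1],"spin":0}]' >/dev/null && python3 g.py &&
python3 -m inch '[{"xyz":[0,0,-0.1],"spin":0},{"xyz":[0,0,-0.2],"spin":0},{"xyz":[0,0,-0.2],"spin":0}]' >/dev/null && python3 g.py
```

```text
z45.21 F[-1.  -2.9  1.9] Mz 0.015 w39.70 jaw 33.27
z46.16 F[ 0.3 -2.5 -0.5] Mz 0.028 w39.53 jaw 33.25
z47.15 F[-0.  -2.7 -0.8] Mz 0.081 w39.79 jaw 33.25
z48.15 F[-1.3 -1.4 -1. ] Mz 0.037 w40.15 jaw 33.25
z50.21 F[-1.  -0.5 -3.1] Mz 0.055 w39.68 jaw 33.24
```

It is rising freely. Continuing the lift and finding the tray precisely from the top image.

```bash
python3 -m inch '[{"xyz":[0,0,-0.3],"spin":0},{"xyz":[0,0,-0.8],"spin":0},{"xyz":[0,0,-1.2],"spin":0},{"xyz":[0,0,-1.2],"spin":0}]' >/dev/null && python3 g.py &&
python3 -m inch '[{"xyz":[0,0,-0.5],"spin":0},{"xyz":[0,0,-1.2],"spin":0},{"xyz":[0,0,-2],"spin":0},{"xyz":[0,0,-2.8],"spin":0},{"xyz":[0,0,-3.5],"spin":0},{"xyz":[0,0,-3.5],"spin":0}]' >/dev/null && python3 g.py &&
python3 -m inch '[{"xyz":[0,0,-1],"spin":0},{"xyz":[0,0,-3],"spin":0},{"xyz":[0,0,-5.5],"spin":0},{"xyz":[0,0,-7.5],"spin":0},{"xyz":[0,0,-8],"spin":0},{"xyz":[0,0,-8],"spin":0}]' >/dev/null && python3 g.py
python3 - <<'E'
from h import *
g=cv2.cvtColor(cv2.imread('pics/t0.png'),6).astype(int)[155:230,310:395]
m=((g<125)*255).astype(np.uint8)
cs=sorted(cv2.findContours(m,0,2)[0],key=cv2.contourArea)[-1]
(x,y),s,a=cv2.minAreaRect(cs);x+=310;y+=155;print(x,y,s,a)
c=ray('top',x,y,15);print(c)
goto([c[0],c[1],170])
snap('wrist','w2.png')
E
```

```text
z63.12 F[-0.1  1.7 -2. ] Mz 0.022 w39.58 jaw 33.24
z99.36 F[ 0.7 -0.4 -1.5] Mz 0.026 w39.56 jaw 33.24
z180.08 F[ 0.1  0.5 -2.6] Mz -0.033 w39.91 jaw 33.24
351.13938903808594 195.59070587158203 (60.798370361328125, 55.01121520996094) 86.18592071533203
[ 507.12097713 -250.35761539   15.        ]
shift cm [-34.585 -20.788   0.988] jaw now 33.24 q6 -17.2 tilt [0.28 0.04]
```

View pics/w2.png

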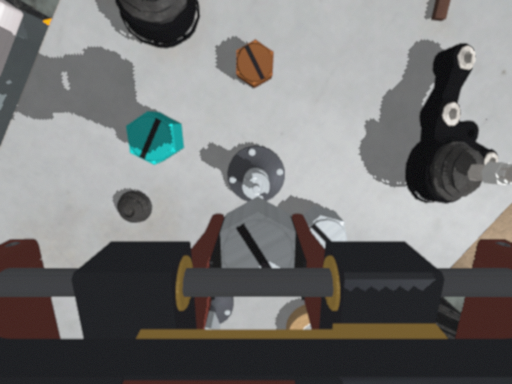

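The nut is held (groove at (258,245)) and the bare spindle shows at (256,178). Now I'll carry it over the tray at constant height.

```bash
python3 -m inch '[{"xyz":[-1,-0.6,0],"spin":1},{"xyz":[-3,-1.8,0],"spin":3},{"xyz":[-6,-3.6,0],"spin":6},{"xyz":[-9,-5.4,0],"spin":9},{"xyz":[-12,-7.2,0],"spin":12},{"xyz":[-15,-9,0],"spin":15},{"xyz":[-18,-10.8,0],"spin":18},{"xyz":[-21,-12.6,0],"spin":21},{"xyz":[-24,-14.4,0],"spin":24},{"xyz":[-27,-16.2,0],"spin":27},{"xyz":[-30,-18,0],"spin":30},{"xyz":[-32.5,-19.5,0],"spin":32},{"xyz":[-34,-20.5,0],"spin":33},{"xyz":[-34.6,-20.8,0],"spin":33},{"xyz":[-34.6,-20.8,0],"spin":33},{"xyz":[-34.6,-20.8,0],"spin":33}]' >/dev/null; python3 g.py
python3 - <<'E'
from h import *
goto([507,-250,180],0)
snap('wrist','w3.png')
E
```

```text
z178.73 F[-0.  -0.2 -2.6] Mz 0.013 w39.78 jaw 0.28
shift cm [-0.028  0.09  -0.127] jaw now 0.28 q6 -27.9 tilt [0.13 0.06]
spin 0.2846917021383255
```

View pics/w3.png

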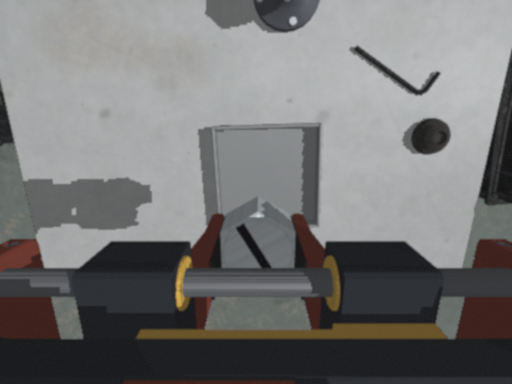

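The tray rim corners show at (216,127), (320,123) and (319,225). I'll compute its centre from those.

Run:
```python
from h import *
a,b,c=[wray(u,v,22) for u,v in((216,127),(320,123),(319,225))]
m=(a+c)/2; print(a,b,c,np.linalg.norm(a-b),np.linalg.norm(b-c),'centre',m)
goto([m[0],m[1],32])
```

```text
[ 457.9068618  -189.15489355   22.        ] [ 578.35818262 -183.93294481   22.        ] [ 585.44185888 -310.50739515   22.        ] 120.56446174551867 126.7725125931836 centre [ 521.67436034 -249.83114435   22.        ]
shift cm [-0.049  1.51  14.692] jaw now 0.31 q6 -27.9 tilt [0.14 0.05]
```

```bash
python3 -m inch '[{"xyz":[0,0.3,0.5],"spin":0},{"xyz":[0,0.7,1.5],"spin":0},{"xyz":[0,1,3.5],"spin":0},{"xyz":[0,1,5.5],"spin":0},{"xyz":[0,1,7.5],"spin":0},{"xyz":[0,1,9.5],"spin":0},{"xyz":[0,1,11.5],"spin":0},{"xyz":[0,1,13.5],"spin":0},{"xyz":[0,1,15],"spin":0},{"xyz":[0,1,16],"spin":0},{"xyz":[0,1,16.4],"spin":0},{"xyz":[0,1,16.4],"spin":0},{"xyz":[0,1,16.4],"spin":0}]' >/dev/null; python3 st.py; python3 g.py &&
python3 -m inch '[{"xyz":[0,0,0.1],"spin":0},{"xyz":[0,0,0.2],"spin":0},{"xyz":[0,0,0.3],"spin":0},{"xyz":[0,0,0.4],"spin":0},{"xyz":[0,0,0.4],"spin":0}]' >/dev/null && python3 g.py
```

```text
16.4 p [ 517.12 -249.57   15.48] F [-0.4  0.2 -2.4] M [-0.    0.06  0.01] w 39.66 jaw 0.31
z15.48 F[-0.4  0.2 -2.4] Mz 0.014 w39.66 jaw 0.31
z11.41 F[ 0.5 -0.3 -1.1] Mz -0.099 w39.79 jaw 0.31
```

```bash
sed 's/np.linalg.norm(o\[.ft_force.\])>12/o["ft_force"][2]>1.5/' g.py > f.py
python3 -m inch '[{"xyz":[0,0,0.05],"spin":0},{"xyz":[0,0,0.1],"spin":0},{"xyz":[0,0,0.1],"spin":0}]' >/dev/null && python3 f.py &&
python3 -m inch '[{"xyz":[0,0,0.05],"spin":0},{"xyz":[0,0,0.1],"spin":0},{"xyz":[0,0,0.1],"spin":0}]' >/dev/null && python3 f.py &&
python3 -m inch '[{"xyz":[0,0,0.05],"spin":0},{"xyz":[0,0,0.1],"spin":0},{"xyz":[0,0,0.1],"spin":0}]' >/dev/null && python3 f.py &&
python3 -m inch '[{"xyz":[0,0,0.03],"spin":0},{"xyz":[0,0,0.05],"spin":0}]' >/dev/null && python3 f.py &&
python3 -m inch '[{"xyz":[0,0,0.03],"spin":0},{"xyz":[0,0,0.05],"spin":0}]' >/dev/null && python3 f.py &&
python3 -m inch '[{"xyz":[0,0,0.03],"spin":0},{"xyz":[0,0,0.05],"spin":0}]' >/dev/null && python3 f.py &&
python3 -m inch '[{"xyz":[0,0,0.03],"spin":0},{"xyz":[0,0,0.05],"spin":0}]' >/dev/null && python3 f.py &&
python3 -m inch '[{"xyz":[0,0,0.03],"spin":0},{"xyz":[0,0,0.05],"spin":0}]' >/dev/null && python3 f.py &&
python3 -m inch '[{"xyz":[0,0,0.03],"spin":0},{"xyz":[0,0,0.05],"spin":0}]' >/dev/null && python3 f.py &&
python3 -m inch '[{"xyz":[0,0,0.02],"spin":0},{"xyz":[0,0,0.03],"spin":0}]' >/dev/null && python3 f.py &&
python3 -m inch '[{"xyz":[0,0,0.02],"spin":0},{"xyz":[0,0,0.03],"spin":0}]' >/dev/null && python3 f.py
```

```text
z10.31 F[ 0.7 -0.1 -2. ] Mz 0.006 w39.92 jaw 0.31
z9.23 F[-0.3  0.7 -2.3] Mz -0.012 w39.36 jaw 0.31
z8.15 F[ 0.1 -0.1 -2.5] Mz -0.017 w40.19 jaw 0.31
z7.63 F[ 0.9  0.1 -2.1] Mz 0.051 w39.91 jaw 0.31
z7.07 F[ 0.3 -0.7 -2.1] Mz 0.050 w39.94 jaw 0.31
z6.55 F[ 1.3 -0.2 -2.1] Mz 0.027 w39.88 jaw 0.31
z6.07 F[ 0.1  0.6 -1.8] Mz 0.063 w39.74 jaw 0.31
z5.48 F[ 0.6  0.1 -3. ] Mz 0.026 w39.90 jaw 0.31
z4.95 F[-0.6  1.  -2.6] Mz -0.027 w39.87 jaw 0.31
z4.66 F[-0.1  0.4 -1.9] Mz -0.009 w39.72 jaw 0.31
z4.45 F[-0.4  0.5  0.7] Mz -0.048 w39.66 jaw 0.31
```

```bash
python3 -m inch '[{"xyz":[0,0,0.01],"spin":0},{"xyz":[0,0,0.02],"spin":0},{"xyz":[0,0,0.02],"spin":0}]' >/dev/null && python3 f.py &&
python3 -m inch '[{"xyz":[0,0,0.01],"spin":0},{"xyz":[0,0,0.02],"spin":0},{"xyz":[0,0,0.02],"spin":0}]' >/dev/null && python3 f.py
python3 - <<'E'
from h import *
a=snap('wrist','w4.png')[100:300,150:380,::-1]
cv2.imwrite('pics/c4.png',cv2.resize(a,None,fx=3,fy=3,interpolation=3))
E
```

```text
z4.43 F[-1.1  0.2  2.5] Mz -0.000 w39.58 jaw 0.31
```

View pics/c4.png

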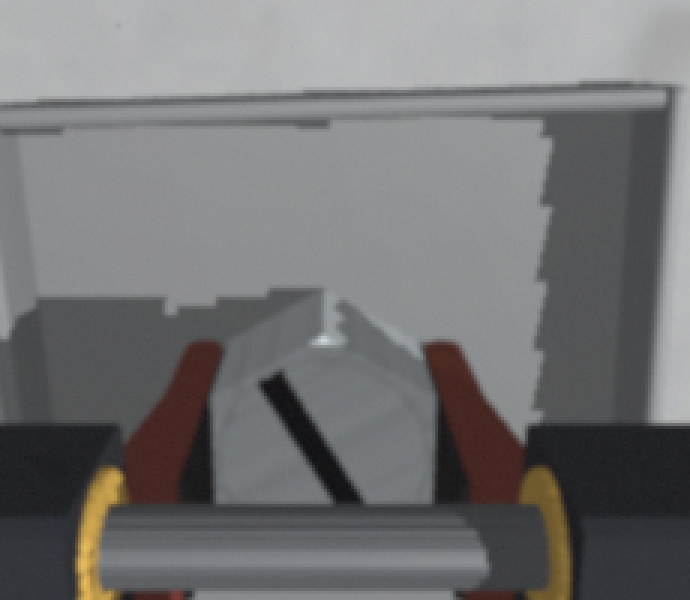

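The nut is upright between the fingers inside the tray, with clearance to both side walls, and about 5 N of upward force is felt. I'll loosen the grip by small steps so any remaining gap closes gently.

```bash
python3 -m inch '[{"xyz":[0,0,0],"spin":0},{"xyz":[0,0,0],"spin":0}]' 0.552 >/dev/null; python3 st.py
python3 -m inch '[{"xyz":[0,0,0],"spin":0},{"xyz":[0,0,0],"spin":0}]' 0.549 >/dev/null; python3 st.py
python3 -m inch '[{"xyz":[0,0,0],"spin":0},{"xyz":[0,0,0],"spin":0}]' 0.547 >/dev/null; python3 st.py
python3 -m inch '[{"xyz":[0,0,0],"spin":0},{"xyz":[0,0,0],"spin":0}]' 0.545 >/dev/null; python3 st.py
python3 -m inch '[{"xyz":[0,0,0],"spin":0},{"xyz":[0,0,0],"spin":0}]' 0.543 >/dev/null; python3 st.py
python3 -m inch '[{"xyz":[0,0,0],"spin":0},{"xyz":[0,0,0],"spin":0}]' 0.54 >/dev/null; python3 st.py
python3 -m inch '[{"xyz":[0,0,0],"spin":0},{"xyz":[0,0,0],"spin":0}]' 0.53 >/dev/null; python3 st.py
python3 -m inch '[{"xyz":[0,0,0],"spin":0},{"xyz":[0,0,0],"spin":0},{"xyz":[0,0,0],"spin":0}]' 0.42 >/dev/null; python3 st.py
```

```text
19.95 p [ 516.91 -249.47    4.44] F [-1.5  1.   1. ] M [-0.02  0.25 -0.03] w 40.16 jaw 0.31
20.15 p [ 516.91 -249.46    4.44] F [-0.8  0.5  0.9] M [ 0.07  0.3  -0.01] w 40.15 jaw 0.31
20.35 p [ 516.92 -249.45    4.44] F [0.3 0.9 1.4] M [ 0.03  0.31 -0.01] w 39.83 jaw 0.31
20.55 p [ 516.96 -249.46    4.49] F [-1.   0.8  1.7] M [ 0.05  0.23 -0.04] w 40.02 jaw 0.31
20.75 p [ 517.   -249.45    4.47] F [0.1 0.2 1.3] M [ 0.03  0.14 -0.05] w 40.16 jaw 0.31
20.95 p [ 517.09 -249.47    4.47] F [-1.   1.8  0.2] M [ 0.07  0.17 -0.06] w 40.3 jaw 0.31
21.15 p [ 517.32 -249.57    4.52] F [ 0.1 -0.5  0.2] M [-0.02 -0.02  0.04] w 41.02 jaw 0.31
21.45 p [ 517.4  -249.64    4.52] F [ 0.8 -0.2  0. ] M [-0.02 -0.02 -0.01] w 50.76 jaw 0.31
```

Released cleanly. Retracting straight up and checking.

```bash
python3 -m inch '[{"xyz":[0,0,-0.5],"spin":0},{"xyz":[0,0,-1.5],"spin":0},{"xyz":[0,0,-3],"spin":0},{"xyz":[0,0,-5],"spin":0},{"xyz":[0,0,-8],"spin":0},{"xyz":[0,0,-11],"spin":0},{"xyz":[0,0,-14],"spin":0},{"xyz":[0,0,-16],"spin":0},{"xyz":[0,0,-16],"spin":0},{"xyz":[0,0,-16],"spin":0}]' >/dev/null; python3 st.py
python3 - <<'E'
from h import *
a=snap('wrist','w5.png'); snap('top','t5.png')
print(wray(256,205,35))
E
```

```text
22.45 p [ 516.84 -249.69  165.38] F [0.  0.4 0.5] M [-0.05  0.03 -0.02] w 50.85 jaw 0.31
[ 514.58924649 -274.56260793   35.        ]
```

View pics/w5.png

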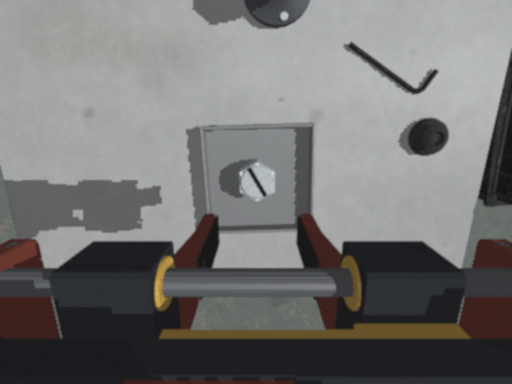

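The nut stands top up near the tray centre (nut at (257,182), tray spans (203–313, 125–230)). The boot (428,135) and hex key (390,68) look undisturbed, and the gripper is clear.

```bash
python3 -c "
from h import *
print(ctrl.close_job())"
```

```text
the job is handed in; nothing more can be done
None
```

The grooved left-hand nut is off its spindle and standing top up, released, in the grey tray; I handed the job in at about 22.5 s. No verdict was reported.

- **Unscrewing:** I gripped the nut by two opposite flats and turned it clockwise. The twisting moment climbed to a steady 0.2 Nm, which I took as the stop at about 59°. That is half the 0.4 Nm limit. I then eased back 2° and lifted it off freely, with about 3 N of side force at most.
- **Placing:** I lowered it in steps of 1 mm and less until about 5 N of floor contact, then loosened the grip gradually. The fingertips may have touched the floor first, so the nut may have settled by up to about 1 mm on release. I did not measure the nut-to-tray force directly.
- **Last checks:** The final wrist picture shows the nut upright near the centre of the tray, the gripper clear, and the boot and hex key looking undisturbed by eye. I did not re-check the tape roll, but the arm never went near it.
- **Disagreement:** The top and wrist cameras put the tray centre about 14 mm apart in x (507 and 521 mm). I aimed between them at 517 mm.

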